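Unload the coil winder and hold its tension arm back

ROBOT

A 6-joint arm with a two-finger parallel gripper is mounted at the origin on the work surface. World frame = base frame: x ahead of the robot, y to its left, z up, the work surface at z = 0. Lengths are in m, angles in rad, forces in N, time in s.
With the tool pointing down it reaches from about 0.25 to 0.85 m from the base axis. Payload 12.5 kg.
Tool frame: the origin (TCP) lies at the very end of the fingers, on their centre line; the grasp point (between the pads) lies env.pinch_z behind it (env.pinch_z is the distance from the TCP to the grasp point, in m); x points along the fingers, y is the direction in which the jaws open and shut, and the axes are right-handed (so a half turn about x gives the same grasp; the last joint's range is limited). The gripper opens to 93 mm and grips with 3 to 60 N. Pads are 15 mm wide; open, the fingers measure 128 mm over their backs; the gripper's body (75 mm by 188 mm) begins 65 mm behind the grasp point.
Start: joints at [-1.337, 0.351, 1.652, -0, 1.139, -0.085], TCP at [0.172, -0.522, 0.219] pointing down, gripper open.
Joint ranges: [-2.75, 2.75], [-0.79, 2.1], [0.01, 2.65], [-1.57, 4.71], [0.07, 3.14], [-2.87, 2.87]. Speed limits (rad/s): [2.22, 2.22, 2.79, 3.14, 3.14, 3.14].

INTERFACE

Orientations are given as [roll, pitch, yaw] about the fixed x, y, z axes, in that order (R = Rz(yaw) Ry(pitch) Rx(roll)).
In Python, from plant import env gives the robot as it stands.
- The arm moves only by the tool drive_tool, never from a script. Its argument "moves" is a list of rows, each a list of 7 numbers: the shift along the tool's x, y, z in m, then the turn, a rotation vector about the tool's x, y, z in rad, then the finger opening in m, from 0 to 0.093. In form: [[tx, ty, tz, rx, ry, rz, fingers], ...]. A call has 1 to 5 rows; each row is the pose to reach, as a shift and turn from the pose commanded when the call began, along the tool's axes at that moment; what a row does not reach only later rows make up. A row lasts 1/8 s, in which the tool goes at most 62.5 mm and 10.7 degrees, less where a joint would pass 70% of its speed; a pose out of reach is approached as far as the arm can. A call with a gripper value outside its range is refused whole. The fingers move at their own pace and stop on an object; "newtons" is the grip in N (left out, the last holds). Time passes only in rows, so rows that repeat a pose let the fingers close. It gives the time, the measured TCP pose, the force and the opening at its end, in the units of the state.
- env.get_state(): the state, without advancing time (a new reading comes with each control period).
- env.camera(name): name is "side" or "top"; returns a dict with "color" (400x640x3 uint8, blue, green, red), "fx", "fy", "cx", "cy" (pixels), "rvec" (rotation vector, rad) and "tvec" (3), from world to camera coordinates, as OpenCV has them. Camera axes: x right, y down, z forward; pixel columns grow to the right and rows downward; lengths in m; the calibration is good to about 2 mm. A picture is of the moment at which its call begins. There is no depth.
- env.sign_off(): hands the job in, once; it reports no verdict.
The state is a dict: "time": time; "q": joint angles; "dq": joint speeds; "joint_torque": joint torques, N m; "tcp_pos": TCP position; "eef_rot": TCP orientation; "force": force on the tool from outside, world axes, zero at the start; "wrist_torque": the same for the moment, N m; "gripper_width": opening from 0.0 (shut) to 1.0 (fully open).
Only numpy, scipy, OpenCV 4.12 (cv2) and the standard library are available. Lean on these libraries where they do the work, as an engineer would, in place of code of your own. Each camera call takes 0.05 s, during which the arm holds its last target.

TASK

On the small coil winder, slide the finished copper coil straight up off its upright spindle and set it down flat in the blue tray without dropping it. Then take the winder's sprung tension arm by its red post, swing it against the spring (clockwise seen from above) all the way to the yellow stop block, and finish while the gripper is still holding it there, so that a colleague can fit the next bobbin. Leave the other loose things alone.

Things in the scene. Friction and masses are not known exactly. Their poses are not given: they have to be found in the camera images.
- winder: Coil winder, fixed: white base 160 x 250 x 30 mm (x, y, z); origin at the centre of its underside on the table, z up, x away from the robot at yaw 0, y towards the spindle end. Spindle axis at (0, +85) mm, tension-arm pivot at (0, -70) mm. A yellow stop block (12 x 12 mm, top at 66 mm) at (-22, -106) and a steel rest pin (top at 66 mm) at (41, -81) limit the arm's swing.
- spindle_top (a point): Tip of the fixed upright steel spindle, 12 mm in diameter, 46 mm tall above its seat collar (diameter 30 mm, top 40 mm above the table); the tip is 86 mm above the table.
- coil_center (a point): Centre (half-way up) of the copper coil: a solid ring of bonded copper winding on a black core (26 mm), 48 mm in outer diameter, 36 mm tall, 16 mm bore, 0.1 to 0.2 kg, loose on the spindle and resting on the seat collar (centre 58 mm above the table at the start). z is its axis. The spindle sticks 10 mm out above it.
- blue_tray: Blue open tray, fixed, 170 x 170 x 35 mm, walls and floor 5 mm thick; origin at the centre of its underside on the table, x and y along its sides. A coil standing flat in it has its centre 23 mm above the table. It changes places with the grey tray.
- grey_tray: Grey open tray of the same size, origin likewise; it holds an empty black bobbin. Not for the coil.
- swing_pivot (a point): A point on the vertical hinge axis of the tension arm (55 mm above the table, in the hub). Pivot body and hub: diameter 48 mm, top 73 mm above the table.
- red_post (a point): Middle of the free part of the red upright round post at the end of the tension arm: 14 mm in diameter, 110 mm from the hinge axis; the post is free from 66 mm (upper plate of the arm) to 112 mm above the table, this point is at 92 mm. The point moves with the arm; its x axis points along the arm outwards, z up. The arm is two dark steel plates 18 mm wide, between 48 and 66 mm above the table, with open table below its outer half.
- tension_arm (a joint): Swing of the tension arm about its vertical hinge, rad: 0 at rest on the pin, grows clockwise seen from above, 1.15 against the yellow stop. At rest the arm points 35 degrees from the winder's +x towards its -y; at the stop 101 degrees (to the winder's -y and slightly -x). A spring always drives it back to 0: about 2 N at the post when it begins to move, about 6 N at the stop.
- jar_center (a point): Loose jar with a lid, 52 mm diameter, 70 mm tall; centre, half-way up. Leave alone.
- remote_center (a point): Loose white remote control 140 x 42 x 18 mm; centre. Leave alone.
- screwdriver_grip (a point): Loose screwdriver 170 mm long, lying; its handle. Leave alone.
- case0_center (a point): Loose black earphone case 55 x 70 x 30 mm; centre. Leave alone.
- case1_center (a point): Second loose black earphone case, same size; centre. Leave alone.
- bobbin_center (a point): Empty black bobbin, 48 mm diameter, 36 mm tall, in the grey tray; centre. Leave alone.
Things that resemble listed ones, but are neither listed nor needed, are in the scene too. Of the things that look like the blue_tray, the larger one is meant. What is shaped like the part that bears coil_center but pink is not meant.

How it is judged:
On the way, in this order (a step that is already met when the one before it is completed fails the run):
1. the coil is lifted clear of the spindle, still upright above it (z of coil_center in the frame of spindle_top above 0.02 m and horizontal distance between coil_center and spindle_top below 0.05 m and angle between coil_center's own z axis and vertical below 0.5 rad), for 0.02 s.
2. the coil stands flat in the blue tray, let go, with the tension arm still at rest (x of coil_center in the frame of blue_tray between -0.075 and 0.075 m and y of coil_center in the frame of blue_tray between -0.075 and 0.075 m and height (world z) of coil_center between 0.012 and 0.029 m and angle between coil_center's own z axis and vertical below 0.2 rad and contact force between the fingers and coil below 0.1 N and linear speed of coil below 0.03 m/s and value of joint tension_arm below 0.3 rad), for 0.2 s.
3. the tension arm is held at its stop by the gripper (value of joint tension_arm above 1.07 rad and contact force between the fingers and tension_arm above 2 N), for 0.2 s.
At the end, for the whole second after the job is handed in: The tension arm is still and within 0.08 rad (about 9 mm at the post) of its stop, with the fingers bearing on it with more than 2 N, and the coil stands flat (within 0.2 rad) on the floor of the blue tray, at rest and not touched by the fingers (all of step 3 and x of coil_center in the frame of blue_tray between -0.075 and 0.075 m and y of coil_center in the frame of blue_tray between -0.075 and 0.075 m and height (world z) of coil_center between 0.012 and 0.029 m and angle between coil_center's own z axis and vertical below 0.2 rad and contact force between the fingers and coil below 0.1 N and velocity of joint tension_arm between -0.1 and 0.1 rad/s and linear speed of coil below 0.03 m/s); the arm keeps its last pose, push and grip.
It fails at once if the coil is dropped (falls free by more than about 40 mm) (linear speed of coil above 0.9 m/s and contact force between the fingers and coil below 0.05 N).
It fails at once if another loose thing (jar, remote, screwdriver, earphone cases, empty bobbin) is pushed away by more than 40 mm (distance of any of jar_center, remote_center, screwdriver_grip, case0_center, case1_center, bobbin_center from where it was at the start of the episode above 0.04 m).
It also fails if it takes over 58 s, if anything falls off the work surface, if the arm or the gripper's body presses on something with over 40 N, if the wrist force passes 120 N, or if a joint passes its speed limit or range.

## Working session

There is one attempt and no reset: what is moved stays moved. The work goes in short steps, Python scripts to look and compute and a tool call to move; the robot and the scene stay as the last step left them, time stands still between calls to the robot, and variables do not carry over. Pictures are saved under pics/ and viewed, and the job is handed in when it is done.

Besides the shell and the picture viewer there is one more tool, called after "Call:" by a JSON object that holds its "method" and its "body". drive_tool: Moves the arm, as the interface text tells. Its arguments: {"type":"object","properties":{"moves":{"type":"array"},"newtons":{"type":"number"}},"required":["moves"]}

```bash
mkdir -p pics; python3 - <<'E'
from plant import env
import cv2,numpy as np
s=env.get_state()
for k,v in s.items(): print(k,np.round(v,4))
print(env.pinch_z)
for n in("side","top"):
    c=env.camera(n); cv2.imwrite(f"pics/{n}0.png",c["color"])
    R=cv2.Rodrigues(np.array(c["rvec"]))[0]; print(n,c["fx"],c["fy"],c["cx"],c["cy"],np.round(-R.T@np.array(c["tvec"]).ravel(),3));print(np.round(R,3))
E
```

```text
time 0.0
q [-1.3366  0.3512  1.6524 -0.      1.1391 -0.0846]
dq [ 0.0008  0.0009 -0.0001 -0.0011  0.0011 -0.0006]
joint_torque [-1.00000e-04 -4.97321e+01 -2.85257e+01  6.99000e-02  2.57000e-02
 -1.00000e-04]
tcp_pos [ 0.1723 -0.522   0.2181]
eef_rot [-1.6477  1.5697  1.8127]
force [-0.2455  0.1215  0.1067]
wrist_torque [ 0.027  -0.0545 -0.0152]
gripper_width 1.0018
0.0188
side 461.24873486628775 461.24873486628775 317.00428929208067 201.97578929758046 [-0.049  0.529  1.077]
[[-0.698 -0.716  0.004]
 [-0.552  0.534 -0.64 ]
 [ 0.456 -0.449 -0.768]]
top 449.17322121119594 449.17322121119594 318.54575619278387 207.62010949147157 [ 0.29  -0.014  1.645]
[[ 0.008 -1.     0.001]
 [-0.99  -0.008 -0.143]
 [ 0.143 -0.    -0.99 ]]
```

```bash
ls
```

```text
pics
```

View pics/top0.png

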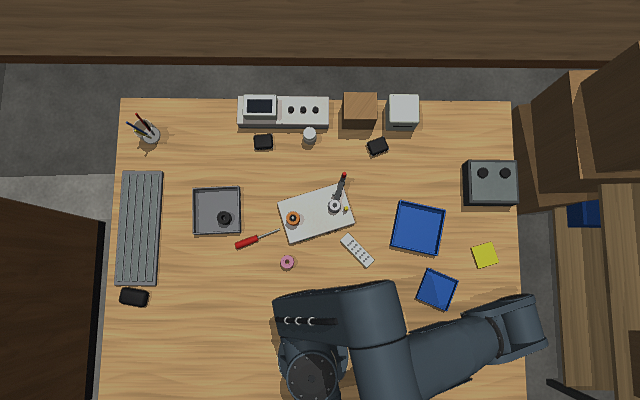

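View pics/side0.png

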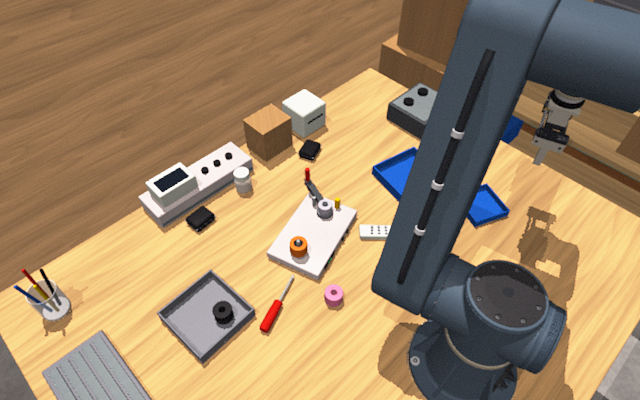

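The top view shows the coil at about (293,218), the hub at (335,206), the red post at (344,175) and the large blue tray centred at about (418,228). Next I zoom in.

```bash
python3 - <<'E'
import cv2
t=cv2.imread("pics/top0.png"); s=cv2.imread("pics/side0.png")
a=cv2.resize(t[165:255,260:370],None,fx=7,fy=6.6,interpolation=cv2.INTER_CUBIC)
a=cv2.resize(t[165:250,265:365],None,fx=7,fy=7,interpolation=cv2.INTER_CUBIC);cv2.imwrite("pics/tz.png",a)
a=cv2.resize(s[160:280,260:370],None,fx=5,fy=5,interpolation=cv2.INTER_CUBIC);cv2.imwrite("pics/sz.png",a)
a=cv2.resize(t[190:270,380:460],None,fx=6,fy=6,interpolation=cv2.INTER_CUBIC);cv2.imwrite("pics/bz.png",a)
E
```

```text
(no output)
```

View pics/tz.png

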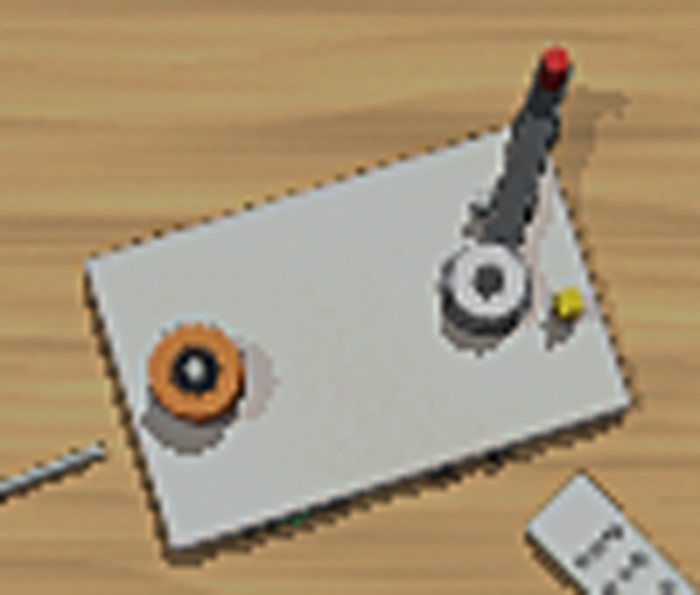

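View pics/sz.png

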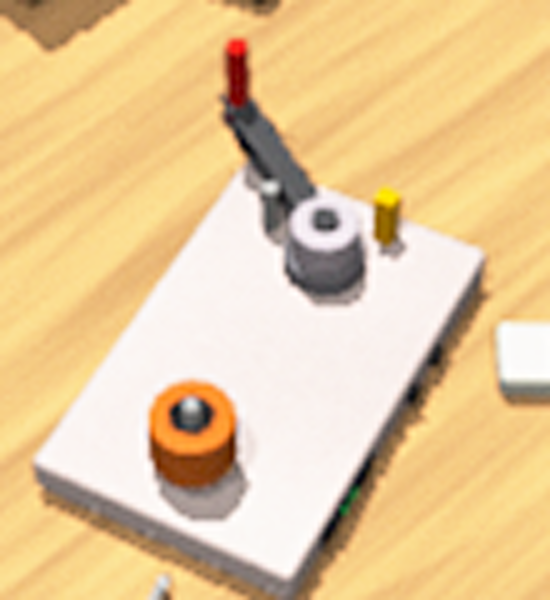

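View pics/bz.png

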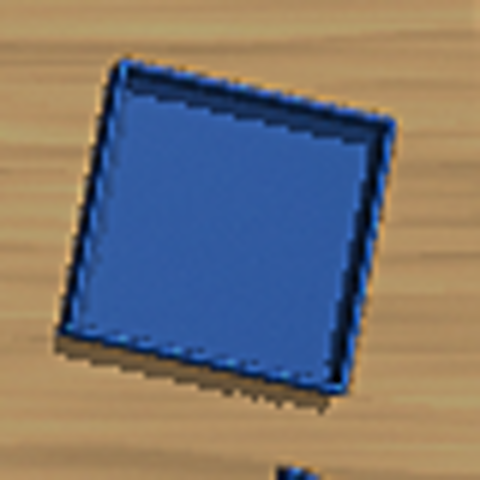

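```bash
cat > h.py <<'E'
from plant import env
import cv2,numpy as np
from scipy.optimize import least_squares
from scipy.spatial.transform import Rotation as Ro
CAL={}
def cal(n):
    if n not in CAL: CAL[n]=env.camera(n)
    return CAL[n]
def proj(n,P):
    c=cal(n);K=np.array([[c["fx"],0,c["cx"]],[0,c["fy"],c["cy"]],[0,0,1]])
    return cv2.projectPoints(np.array(P,float).reshape(-1,3),np.array(c["rvec"]),np.array(c["tvec"]),K,None)[0].reshape(-1,2)
def ray(n,uv,z):
    c=cal(n);R=cv2.Rodrigues(np.array(c["rvec"]))[0];o=-R.T@np.array(c["tvec"]).ravel()
    d=R.T@np.array([(uv[0]-c["cx"])/c["fx"],(uv[1]-c["cy"])/c["fy"],1]);return o+d*(z-o[2])/d[2]
def W(p,L):
    c,s=np.cos(p[2]),np.sin(p[2]);L=np.array(L,float)
    return np.c_[p[0]+c*L[:,0]-s*L[:,1],p[1]+s*L[:,0]+c*L[:,1],L[:,2]]
E
python3 - <<'E'
from h import *
def full(pts,o,f): return (np.array(pts,float)+.5)/f-.5+np.array(o)
a=np.deg2rad(-35);post=[.11*np.cos(a),-.07+.11*np.sin(a),.112]
c=[[.08,.125,.03],[-.08,.125,.03],[-.08,-.125,.03],[.08,-.125,.03]]
o=[[0,.085,.086],[0,-.07,.073],post,[-.022,-.106,.066]]
tL=c+o; tp=full([(88,262),(170,550),(630,400),(510,128),(197,370),(490,281),(554,55),(570,298)],(265,165),7)
sL=c[:3]+o; sp=full([(40,463),(288,580),(483,258),(192,402),(326,218),(236,46),(388,194)],(260,160),5)
def fit(sel):
    f=lambda p:np.r_[(proj("top",W(p,tL))-tp).ravel() if 't' in sel else [],(proj("side",W(p,sL))-sp).ravel() if 's' in sel else []]
    r=least_squares(f,[.55,0,.25],loss='soft_l1');return r.x,f(r.x)
for sel in('t','s','ts'):
    p,e=fit(sel);print(sel,p.round(4),e.round(1).reshape(-1,2).tolist())
L={'spindle':[0,.085,.086],'pivot':[0,-.07,.055],'post':post,'stop':[-.022,-.106,.066]}
for k in L: print(k,W(p,[L[k]]).round(4))
for th in (0,.6,1.15,1.2):
    b=np.deg2rad(-35)-th; print(th,W(p,[[.11*np.cos(b),-.07+.11*np.sin(b),.092]]).round(4))
bp=full([(120,60),(395,122),(345,395),(62,333)],(380,190),6)
h=.085;bL=[[h,h,.035],[h,-h,.035],[-h,-h,.035],[-h,h,.035]]
r=least_squares(lambda q:(proj("top",W(q,bL))-bp).ravel(),[.5,-.25,-.2]);print("tray",r.x.round(4),r.fun.round(1))
for n,uv,z in(("jar",(309,131),.07),("remA",(345,237),.018),("remB",(370,264),.018),("drv",(246,241),.02),("drvtip",(279,230),.01),("case",(377,146),.03),("pink",(287,261),.03)): print(n,ray("top",uv,z).round(3))
E
```

```text
t [ 0.5061 -0.0036  0.3236] [[-1.1, -0.2], [0.4, 0.5], [0.6, 0.5], [3.7, -1.9], [-0.4, -0.1], [-0.4, -0.4], [-0.1, 0.4], [-0.3, 0.2]]
s [ 0.5078 -0.0035  0.3185] [[-2.1, -0.3], [0.7, 0.1], [1.1, -1.6], [-0.1, 0.5], [-0.2, 0.0], [0.1, -0.1], [-0.1, 0.6]]
ts [ 0.507  -0.0036  0.3208] [[-1.1, -0.5], [0.3, 0.2], [0.6, 0.4], [3.8, -2.1], [-0.5, -0.4], [-0.4, -0.6], [0.0, 0.2], [-0.3, 0.0], [-1.9, -0.1], [1.0, 0.3], [1.3, -1.5], [0.1, 0.7], [-0.1, 0.2], [0.2, 0.0], [-0.0, 0.7]]
spindle [[0.4802 0.0771 0.086 ]]
pivot [[ 0.5291 -0.07    0.055 ]]
post [[ 0.6345 -0.1014  0.112 ]]
stop [[ 0.5196 -0.1111  0.066 ]]
0 [[ 0.6345 -0.1014  0.092 ]]
0.6 [[ 0.5983 -0.1555  0.092 ]]
1.15 [[ 0.5434 -0.179   0.092 ]]
1.2 [[ 0.538  -0.1796  0.092 ]]
tray [ 0.4528 -0.3732 -0.215 ] [-0.1 -0.1  0.1 -0.2 -0.2  0.3  0.2  0.1]
jar [0.797 0.022 0.07 ]
remA [ 0.417 -0.111  0.018]
remB [ 0.321 -0.201  0.018]
drv [0.4   0.247 0.02 ]
drvtip [0.441 0.129 0.01 ]
case [ 0.755 -0.229  0.03 ]
pink [0.329 0.097 0.03 ]
```

```bash
cat >> h.py <<'E'
def rot(e): return Ro.from_euler('xyz',e)
def rows(wps,s=None,base=None):
    """wps: list of (x,y,z,yaw of jaw dir); prints relative rows from measured pose"""
    s=s or env.get_state(); R0=rot(s["eef_rot"]); p0=np.array(s["tcp_pos"])
    for w in wps:
        y=np.array([np.cos(w[3]),np.sin(w[3]),0]);x=np.array([0,0,-1.])
        R=Ro.from_matrix(np.c_[x,y,np.cross(x,y)])
        print((R0.inv().apply(np.array(w[:3])-p0)).round(4).tolist(),(R0.inv()*R).as_rotvec().round(3).tolist())
def st():
    s=env.get_state();M=rot(s["eef_rot"]).as_matrix()
    print("t",round(s["time"],2),"p",np.round(s["tcp_pos"],4),"x",M[:,0].round(3),"jawyaw",round(float(np.arctan2(M[1,1],M[0,1])),3),"w",round(s["gripper_width"],3),"F",np.round(s["force"],1),"q",np.round(s["q"],2))
E
python3 - <<'E'
from h import *
st()
tp=((197+.5)/7-.5+265,(370+.5)/7-.5+165);print(ray("top",tp,.086),ray("top",tp,.076))
sp=((192.5)/5-.5+260,(402.5)/5-.5+160);print(ray("side",sp,.086))
# coil ring colour
for n,f in(("top","pics/top0.png"),("side","pics/side0.png")):
    h=cv2.cvtColor(cv2.imread(f),cv2.COLOR_BGR2HSV)
    m=cv2.inRange(h,(5,150,90),(18,255,255));m2=np.zeros_like(m)
    x0,x1,y0,y1=(275,310,200,235) if n=="top" else (280,320,225,265)
    m2[y0:y1,x0:x1]=m[y0:y1,x0:x1];ys,xs=np.nonzero(m2);print(n,xs.min(),xs.max(),ys.min(),ys.max(),xs.mean(),ys.mean(),proj(n,[[.48,.077,.058]]))
    print(ray(n,((xs.min()+xs.max())/2,(ys.min()+ys.max())/2),.058 if n=="side" else .074))
E
```

```text
t 0.2 p [ 0.1724 -0.5221  0.2183] x [-0.     0.001 -1.   ] jawyaw -1.252 w 1.001 F [-0.1 -0.3  0.2] q [-1.34  0.35  1.65 -0.    1.14 -0.08]
[0.47883631 0.07540657 0.086     ] [0.48004936 0.07598233 0.076     ]
[0.48204246 0.07590373 0.086     ]
top 287 299 212 224 292.69565217391306 218.1413043478261 [[292.70940673 218.0516698 ]]
[0.47827318 0.07505848 0.074     ]
side 290 306 237 256 298.0081300813008 247.2439024390244 [[298.51143114 246.75958803]]
[0.48155842 0.07741154 0.058     ]
```

```bash
python3 - <<'E'
from h import *
rows([(.48,.076,.2,.157),(.35,-.2,.218,-.5)])
E
```

```text
[0.0187, -0.4716, -0.4796] [-1.409, -0.0, 0.0]
[0.0006, -0.2503, -0.2696] [-0.752, -0.0, 0.0]
```

Call:
{"method": "drive_tool", "body": {"moves": [[0, -0.05, -0.054, -0.15, 0, 0, 0.08], [0, -0.1, -0.108, -0.3, 0, 0, 0.08], [0, -0.15, -0.162, -0.45, 0, 0, 0.08], [0, -0.2, -0.215, -0.6, 0, 0, 0.08], [0, -0.25, -0.27, -0.75, 0, 0, 0.08]]}}

```text
time: 0.92
tcp_pos: [0.3241, -0.247, 0.2188]
eef_rot: [1.375, 1.57, -0.693]
force: [1.3, -0.6, -0.2]
gripper_width: 0.861
```

```bash
python3 - <<'E'
from h import *
st();rows([(.48,.076,.2,.157)])
E
```

```text
t 0.93 p [ 0.3241 -0.247   0.2188] x [ 0.001 -0.    -1.   ] jawyaw -0.498 w 0.861 F [ 1.3 -0.6 -0.2] q [-0.77  0.09  1.99  0.    1.06 -0.27]
[0.0188, -0.0171, -0.3582] [-0.655, 0.0, -0.001]
```

Call:
{"method": "drive_tool", "body": {"moves": [[0, 0, 0, 0, 0, 0, 0.08], [0, 0, 0, 0, 0, 0, 0.08]]}}

```text
time: 1.18
tcp_pos: [0.3235, -0.249, 0.2188]
eef_rot: [0.843, 1.57, -1.23]
force: [0.1, -1.4, -0.2]
gripper_width: 0.858
```

```bash
python3 - <<'E'
from h import *
st();rows([(.48,.076,.2,.157)])
E
```

```text
t 1.18 p [ 0.3235 -0.249   0.2188] x [ 0. -0. -1.] jawyaw -0.502 w 0.858 F [ 0.1 -1.4 -0.2] q [-0.77  0.09  1.99 -0.    1.06 -0.27]
[0.0186, -0.0193, -0.3602] [-0.659, 0.0, -0.0]
```

Call:
{"method": "drive_tool", "body": {"moves": [[0.004, -0.004, -0.06, -0.13, 0, 0, 0.08], [0.008, -0.008, -0.12, -0.26, 0, 0, 0.08], [0.012, -0.012, -0.18, -0.4, 0, 0, 0.08], [0.016, -0.016, -0.24, -0.53, 0, 0, 0.08], [0.0186, -0.018, -0.3, -0.659, 0, 0, 0.08]]}}

```text
time: 1.8
tcp_pos: [0.453, 0.0233, 0.1999]
eef_rot: [0.826, 1.57, -0.587]
force: [1.2, -1.2, 0.3]
gripper_width: 0.859
```

```bash
python3 - <<'E'
from h import *
st();rows([(.48,.076,.2,.157),(.48,.076,.12,.157)])
E
```

```text
t 1.8 p [0.453  0.0233 0.1999] x [ 0. -0. -1.] jawyaw 0.158 w 0.859 F [ 1.2 -1.2  0.3] q [-0.05  0.2   1.91 -0.    1.03 -0.21]
[-0.0001, 0.0349, -0.0478] [0.001, 0.0, -0.0]
[0.0799, 0.0349, -0.0479] [0.001, 0.0, -0.0]
```

Call:
{"method": "drive_tool", "body": {"moves": [[0, 0.035, -0.048, 0, 0, 0, 0.08], [0.05, 0.035, -0.048, 0, 0, 0, 0.08], [0.095, 0.035, -0.048, 0, 0, 0, 0.08], [0.095, 0.035, -0.048, 0, 0, 0, 0.08]]}}

```text
time: 2.3
tcp_pos: [0.4778, 0.0744, 0.1028]
eef_rot: [-1.647, 1.565, -3.064]
force: [0.3, 0.3, 0.1]
gripper_width: 0.862
```

```bash
python3 - <<'E'
from h import *
st();rows([(.48,.076,.047,.157)])
for n in("side","top"):
    i=env.camera(n)["color"]; z=i[170:290,240:380] if n=="side" else i[165:265,250:370]
    cv2.imwrite(f"pics/{n}1.png",cv2.resize(z,None,fx=5,fy=5,interpolation=cv2.INTER_CUBIC))
E
```

```text
t 2.3 p [0.4778 0.0744 0.1028] x [-0.006 -0.    -1.   ] jawyaw 0.154 w 0.862 F [0.3 0.3 0.1] q [ 0.06  0.4   1.92 -0.    0.83 -0.1 ]
[0.0558, 0.0027, -0.0013] [-0.003, -0.0, 0.006]
```

View pics/side1.png

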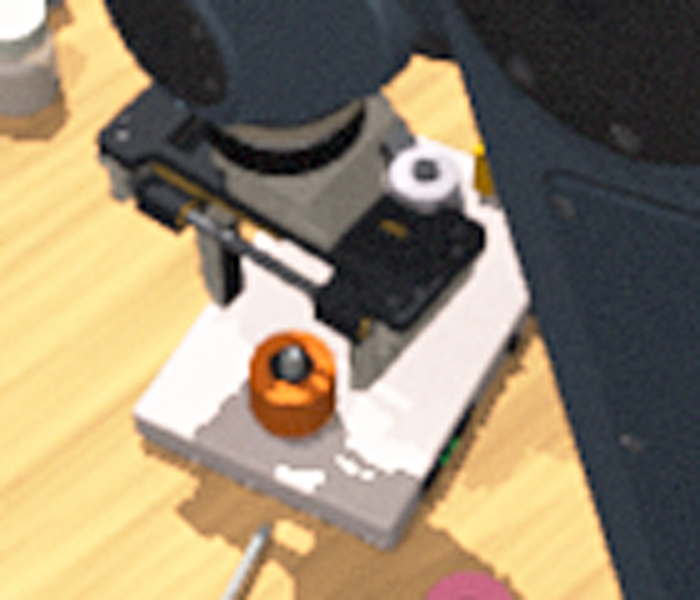

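View pics/top1.png

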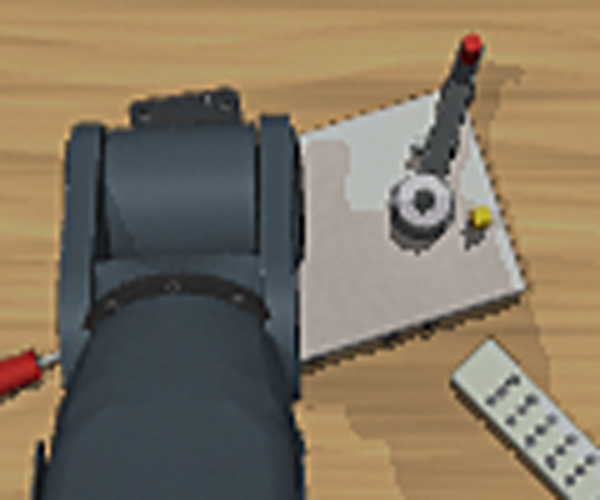

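The side view shows the open fingers at (225,270) and (370,340) straddling the coil at (292,370), so I lower.

Call:
{"method": "drive_tool", "body": {"moves": [[0.015, 0.0025, -0.001, 0, 0, 0, 0.08], [0.03, 0.0025, -0.001, 0, 0, 0, 0.08], [0.045, 0.0025, -0.001, 0, 0, 0, 0.08], [0.056, 0.0025, -0.001, 0, 0, 0, 0.08], [0.056, 0.0025, -0.001, 0, 0, 0, 0.08]]}}

```text
time: 3.02
tcp_pos: [0.4809, 0.0772, 0.0482]
eef_rot: [-1.654, 1.569, -3.067]
force: [0.7, 0.2, -0.1]
gripper_width: 0.861
```

```bash
python3 - <<'E'
from h import *
st();rows([(.48,.076,.047,.157)])
E
```

```text
t 3.02 p [0.4809 0.0772 0.0482] x [-0.002 -0.    -1.   ] jawyaw 0.157 w 0.861 F [ 0.7  0.2 -0.1] q [ 0.06  0.5   1.94 -0.    0.7  -0.09]
[0.0012, -0.001, 0.001] [0.0, -0.0, 0.002]
```

Close gently, then check the forces.

Call:
{"method": "drive_tool", "body": {"moves": [[0.001, -0.001, 0.001, 0, 0, 0, 0.03], [0.001, -0.001, 0.001, 0, 0, 0, 0.03], [0.001, -0.001, 0.001, 0, 0, 0, 0.03], [0.001, -0.001, 0.001, 0, 0, 0, 0.03], [0.001, -0.001, 0.001, 0, 0, 0, 0.03]], "newtons": 25}}

```text
time: 3.65
tcp_pos: [0.4807, 0.0761, 0.0483]
eef_rot: [1.465, 1.57, 0.052]
force: [-0.1, -0.4, 3.3]
gripper_width: 0.512
```

```bash
python3 - <<'E'
from h import *
st();print(env.get_state()["wrist_torque"])
E
```

```text
t 3.65 p [0.4807 0.0761 0.0483] x [ 0.  0. -1.] jawyaw 0.157 w 0.512 F [-0.1 -0.4  3.3] q [ 0.06  0.5   1.94 -0.    0.7  -0.1 ]
[-0.01601165 -0.00961825 -0.0156744 ]
```

Gripped: the opening is 47.6 mm. Lifting straight up.

Call:
{"method": "drive_tool", "body": {"moves": [[-0.012, -0.001, 0.001, 0, 0, 0, 0.03], [-0.028, -0.001, 0.001, 0, 0, 0, 0.03], [-0.045, -0.001, 0.001, 0, 0, 0, 0.03], [-0.065, -0.001, 0.001, 0, 0, 0, 0.03], [-0.085, -0.001, 0.001, 0, 0, 0, 0.03]]}}

```text
time: 4.28
tcp_pos: [0.4796, 0.0749, 0.1347]
eef_rot: [1.371, 1.57, -0.043]
force: [-0.5, -0.3, -0.9]
gripper_width: 0.511
```

Call:
{"method": "drive_tool", "body": {"moves": [[-0.02, 0, 0, 0, 0, 0, 0.03], [-0.035, 0, 0, 0, 0, 0, 0.03], [-0.035, 0, 0, 0, 0, 0, 0.03]]}}

```text
time: 4.65
tcp_pos: [0.4802, 0.075, 0.1692]
eef_rot: [1.463, 1.569, 0.049]
force: [0.4, -0.8, -1.8]
gripper_width: 0.511
```

```bash
python3 - <<'E'
from h import *
st();rows([(.453,-.373,.17,-.69)])
i=env.camera("side")["color"]; z=i[130:290,240:380]
cv2.imwrite(f"pics/side2.png",cv2.resize(z,None,fx=3.7,fy=3.7,interpolation=cv2.INTER_CUBIC))
E
```

```text
t 4.65 p [0.4802 0.075  0.1692] x [ 0.002  0.    -1.   ] jawyaw 0.157 w 0.511 F [ 0.4 -0.8 -1.8] q [ 0.06  0.3   1.87 -0.    0.98 -0.1 ]
[-0.0009, -0.0969, 0.4382] [0.847, -0.001, -0.002]
```

View pics/side2.png

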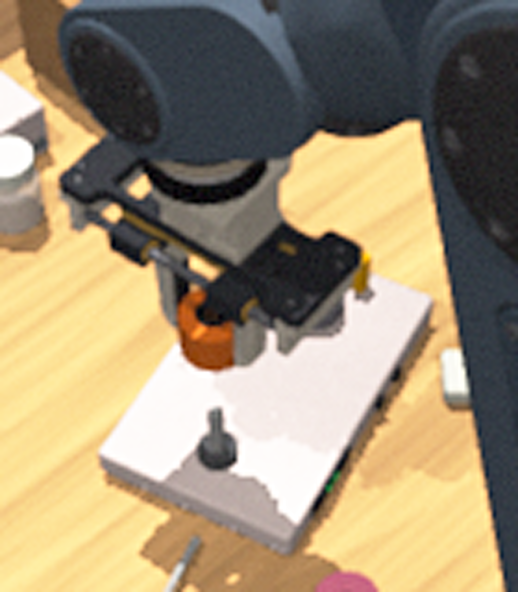

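The side view shows the spindle bare at (215,440) and the coil upright in the jaws at (207,335). Next I carry it to the tray.

Call:
{"method": "drive_tool", "body": {"moves": [[0, -0.006, 0.025, 0.05, 0, 0, 0.03], [0, -0.015, 0.065, 0.13, 0, 0, 0.03], [0, -0.025, 0.115, 0.22, 0, 0, 0.03], [0, -0.036, 0.165, 0.32, 0, 0, 0.03], [0, -0.048, 0.215, 0.42, 0, 0, 0.03]]}}

```text
time: 5.32
tcp_pos: [0.4653, -0.1464, 0.1673]
eef_rot: [-1.727, 1.569, 2.719]
force: [0.4, 0.0, -1.1]
gripper_width: 0.51
```

```bash
python3 - <<'E'
from h import *
st();rows([(.453,-.373,.17,-.69)])
E
```

```text
t 5.33 p [ 0.4653 -0.1464  0.1673] x [-0.001  0.001 -1.   ] jawyaw -0.266 w 0.51 F [ 0.4  0.  -1.1] q [-0.4   0.3   1.86  0.    0.98 -0.13]
[-0.0028, 0.0478, 0.2219] [0.424, 0.0, 0.001]
```

Call:
{"method": "drive_tool", "body": {"moves": [[0, 0.011, 0.05, 0.1, 0, 0, 0.03], [0, 0.021, 0.1, 0.19, 0, 0, 0.03], [0, 0.032, 0.15, 0.29, 0, 0, 0.03], [0, 0.041, 0.195, 0.37, 0, 0, 0.03], [0, 0.048, 0.222, 0.424, 0, 0, 0.03]]}}

```text
time: 5.95
tcp_pos: [0.4537, -0.3735, 0.1668]
eef_rot: [-1.569, 1.569, 2.452]
force: [-0.5, 0.9, -1.2]
gripper_width: 0.504
```

Call:
{"method": "drive_tool", "body": {"moves": [[0.02, 0, 0, 0, 0, 0, 0.03], [0.05, 0, 0, 0, 0, 0, 0.03], [0.08, 0, 0, 0, 0, 0, 0.03], [0.095, 0, 0, 0, 0, 0, 0.03], [0.095, 0, 0, 0, 0, 0, 0.03]]}}

```text
time: 6.58
tcp_pos: [0.4541, -0.3713, 0.072]
eef_rot: [-1.642, 1.569, 2.384]
force: [-0.1, -0.0, -0.5]
gripper_width: 0.513
```

```bash
python3 - <<'E'
from h import *
st();rows([(.453,-.373,.0135,-.69)])
i=env.camera("top")["color"]; z=i[180:290,360:480]
cv2.imwrite(f"pics/top3.png",cv2.resize(z,None,fx=5,fy=5,interpolation=cv2.INTER_CUBIC))
i=env.camera("side")["color"]; cv2.imwrite(f"pics/side3.png",i)
E
```

```text
t 6.58 p [ 0.4541 -0.3713  0.072 ] x [-0.002  0.002 -1.   ] jawyaw -0.687 w 0.513 F [-0.1 -0.  -0.5] q [-0.76  0.6   1.67 -0.    0.88 -0.08]
[0.0585, 0.0003, 0.002] [0.003, -0.0, 0.002]
```

View pics/top3.png

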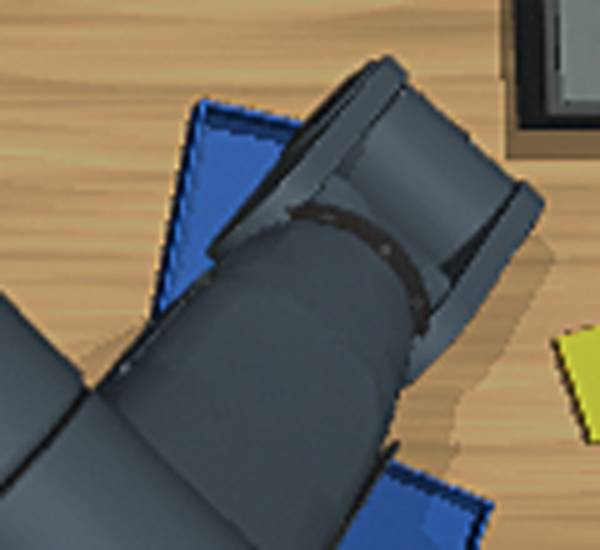

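View pics/side3.png

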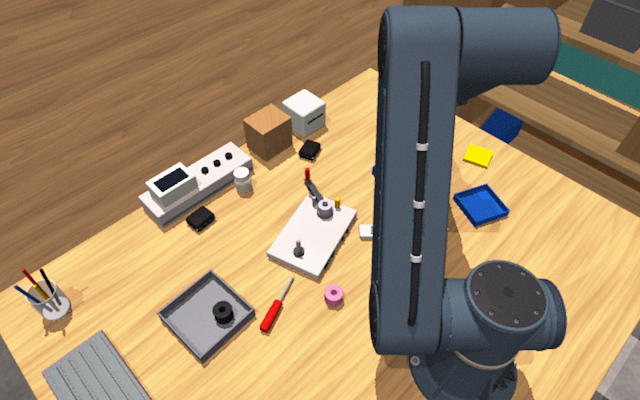

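Call:
{"method": "drive_tool", "body": {"moves": [[0.02, 0, 0.001, 0, 0, 0, 0.03], [0.036, 0, 0.002, 0, 0, 0, 0.03], [0.047, 0, 0.002, 0, 0, 0, 0.03], [0.053, 0, 0.002, 0, 0, 0, 0.03], [0.0555, 0, 0.002, 0, 0, 0, 0.03]]}}

```text
time: 7.3
tcp_pos: [0.4534, -0.3733, 0.0174]
eef_rot: [-2.626, 1.571, 1.399]
force: [0.7, 0.6, -1.8]
gripper_width: 0.514
```

Call:
{"method": "drive_tool", "body": {"moves": [[0.001, 0, 0, 0, 0, 0, 0.03], [0.002, 0, 0, 0, 0, 0, 0.03], [0.002, 0, 0, 0, 0, 0, 0.03]]}}

```text
time: 7.68
tcp_pos: [0.4534, -0.3734, 0.0157]
eef_rot: [1.535, 1.571, -0.723]
force: [-0.4, -0.6, -1.9]
gripper_width: 0.507
```

```bash
python3 - <<'E'
from h import *
st()
E
```

```text
t 7.67 p [ 0.4534 -0.3734  0.0157] x [ 0. -0. -1.] jawyaw -0.687 w 0.507 F [-0.4 -0.6 -1.9] q [-0.77  0.69  1.68  0.    0.77 -0.08]
```

Not touching yet (F_z is still the coil's weight), so I ease down.

Call:
{"method": "drive_tool", "body": {"moves": [[0.001, 0, 0, 0, 0, 0, 0.03], [0.002, 0, 0, 0, 0, 0, 0.03], [0.0025, 0, 0, 0, 0, 0, 0.03], [0.0025, 0, 0, 0, 0, 0, 0.03]]}}

```text
time: 8.18
tcp_pos: [0.4533, -0.3733, 0.0133]
eef_rot: [-0.582, 1.571, -2.839]
force: [-1.2, 1.3, 3.9]
gripper_width: 0.512
```

Call:
{"method": "drive_tool", "body": {"moves": [[0, 0, 0, 0, 0, 0, 0.053], [0, 0, 0, 0, 0, 0, 0.06], [0, 0, 0, 0, 0, 0, 0.068], [0, 0, 0, 0, 0, 0, 0.07], [0, 0, 0, 0, 0, 0, 0.07]]}}

```text
time: 8.8
tcp_pos: [0.4533, -0.3733, 0.013]
eef_rot: [-1.965, 1.571, 2.06]
force: [-0.1, -0.6, -0.0]
gripper_width: 0.749
```

Call:
{"method": "drive_tool", "body": {"moves": [[-0.02, 0, 0, 0, 0, 0, 0.07], [-0.05, 0, 0, 0, 0, 0, 0.07], [-0.1, 0, 0, 0, 0, 0, 0.07], [-0.15, 0, 0, 0, 0, 0, 0.07], [-0.19, 0, 0, 0, 0, 0, 0.07]]}}

```text
time: 9.43
tcp_pos: [0.4534, -0.3734, 0.2068]
eef_rot: [1.498, 1.568, -0.76]
force: [1.4, 0.2, 0.3]
gripper_width: 0.751
```

```bash
python3 - <<'E'
from h import *
st()
rows([(.6345,-.1014,.21,1.28),(.6345,-.1014,.16,1.28)])
i=env.camera("side")["color"]; cv2.imwrite(f"pics/side4.png",i)
i=env.camera("top")["color"]; cv2.imwrite(f"pics/top4.png",i)
E
```

```text
t 9.43 p [ 0.4534 -0.3734  0.2068] x [ 0.002 -0.002 -1.   ] jawyaw -0.687 w 0.751 F [1.4 0.2 0.3] q [-0.77  0.43  1.57  0.    1.14 -0.08]
[-0.0034, -0.0326, -0.3252] [-1.967, 0.003, -0.002]
[0.0466, -0.0327, -0.3252] [-1.967, 0.003, -0.002]
```

View pics/side4.png

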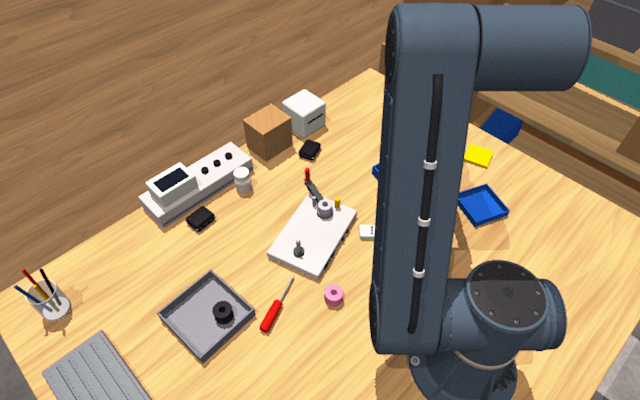

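View pics/top4.png

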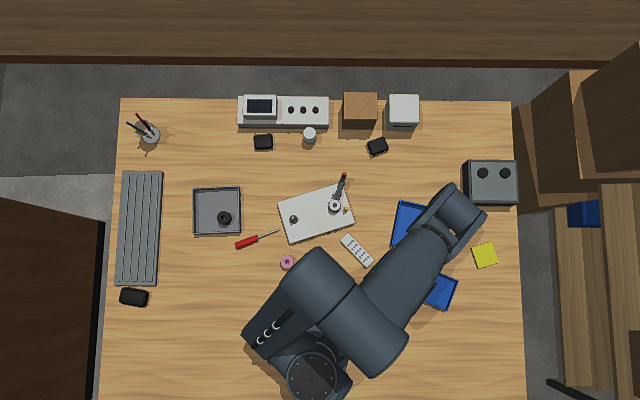

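Call:
{"method": "drive_tool", "body": {"moves": [[0, -0.003, -0.03, -0.18, 0, 0, 0.05], [0, -0.006, -0.06, -0.36, 0, 0, 0.05], [0, -0.009, -0.09, -0.54, 0, 0, 0.05], [0, -0.012, -0.12, -0.72, 0, 0, 0.05], [0, -0.015, -0.15, -0.9, 0, 0, 0.05]]}}

```text
time: 10.15
tcp_pos: [0.537, -0.2468, 0.2033]
eef_rot: [-2.35, 1.571, 2.581]
force: [-0.2, -0.5, -0.2]
gripper_width: 0.537
```

```bash
python3 - <<'E'
from h import *
st()
rows([(.6345,-.1014,.21,1.28)])
i=env.camera("side")["color"]; cv2.imwrite(f"pics/side5.png",i)
i=env.camera("top")["color"]; z=i[150:270,300:460]
cv2.imwrite(f"pics/top5.png",cv2.resize(z,None,fx=5,fy=5,interpolation=cv2.INTER_CUBIC))
E
```

```text
t 10.15 p [ 0.537  -0.2468  0.2033] x [-0.  0. -1.] jawyaw 0.219 w 0.537 F [-0.2 -0.5 -0.2] q [-0.51  0.44  1.56  0.    1.14 -0.73]
[-0.0067, 0.1267, -0.1208] [-1.061, -0.0, 0.0]
```

View pics/top5.png

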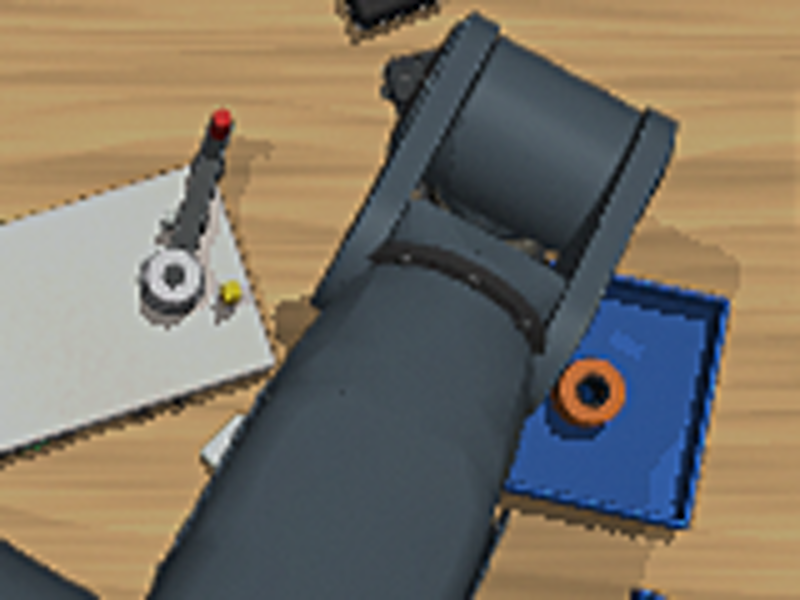

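The coil stands flat at (592,392), near the centre of the blue tray. The arm is still at rest. On to the post.

Call:
{"method": "drive_tool", "body": {"moves": [[0, 0.025, -0.024, -0.18, 0, 0, 0.05], [0, 0.05, -0.048, -0.36, 0, 0, 0.05], [0, 0.075, -0.072, -0.54, 0, 0, 0.05], [0, 0.1, -0.096, -0.72, 0, 0, 0.05], [0, 0.1267, -0.121, -0.9, 0, 0, 0.05]]}}

```text
time: 10.88
tcp_pos: [0.6352, -0.1028, 0.2032]
eef_rot: [-1.87, 1.57, -2.325]
force: [-0.4, -0.9, 0.9]
gripper_width: 0.539
```

Call:
{"method": "drive_tool", "body": {"moves": [[0, 0, 0, -0.161, 0, 0, 0.05], [0.03, 0, 0, -0.161, 0, 0, 0.05], [0.06, 0, 0, -0.161, 0, 0, 0.05], [0.06, 0, 0, -0.161, 0, 0, 0.05]]}}

```text
time: 11.38
tcp_pos: [0.6336, -0.1032, 0.1413]
eef_rot: [-3.041, 1.567, 2.942]
force: [0.3, -1.2, -0.2]
gripper_width: 0.54
```

```bash
python3 - <<'E'
from h import *
st()
rows([(.6345,-.1014,.13,1.28),(.6345,-.1014,.075,1.28)])
i=env.camera("side")["color"]; z=i[100:220,250:390]
cv2.imwrite(f"pics/side6.png",cv2.resize(z,None,fx=5,fy=5,interpolation=cv2.INTER_CUBIC))
E
```

```text
t 11.38 p [ 0.6336 -0.1032  0.1413] x [-0.004  0.001 -1.   ] jawyaw 1.271 w 0.54 F [ 0.3 -1.2 -0.2] q [-0.23  0.6   1.46 -0.    1.08 -1.51]
[0.0113, 0.002, 0.0004] [-0.009, -0.004, 0.0]
[0.0663, 0.002, 0.0006] [-0.009, -0.004, 0.0]
```

View pics/side6.png

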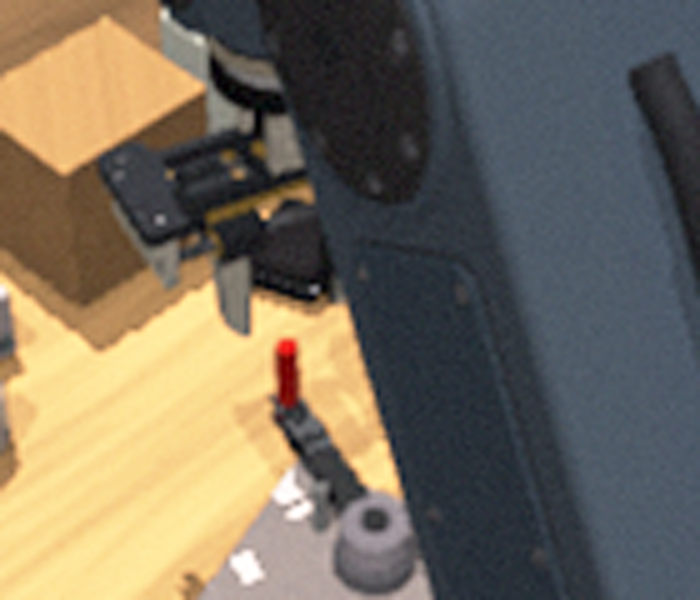

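The near finger (235,320) is on one side of the post (287,350), which fits. I lower in steps and watch the force.

Call:
{"method": "drive_tool", "body": {"moves": [[0.015, 0.002, 0, 0, 0, 0, 0.05], [0.03, 0.002, 0, 0, 0, 0, 0.05], [0.042, 0.002, 0, 0, 0, 0, 0.05]]}}

```text
time: 11.8
tcp_pos: [0.6354, -0.1008, 0.1]
eef_rot: [-3.049, 1.57, 2.938]
force: [-0.4, -0.8, 0.3]
gripper_width: 0.539
```

Call:
{"method": "drive_tool", "body": {"moves": [[0.01, 0, 0, 0, 0, 0, 0.05], [0.021, 0, 0, 0, 0, 0, 0.05], [0.021, 0, 0, 0, 0, 0, 0.05]]}}

```text
time: 12.18
tcp_pos: [0.6352, -0.1008, 0.0791]
eef_rot: [-3.081, 1.569, 2.906]
force: [0.0, -0.5, -0.3]
gripper_width: 0.542
```

```bash
python3 - <<'E'
from h import *
st()
rows([(.6345,-.1014,.076,1.28)])
E
```

```text
t 12.18 p [ 0.6352 -0.1008  0.0791] x [-0.001  0.    -1.   ] jawyaw 1.274 w 0.542 F [ 0.  -0.5 -0.3] q [-0.23  0.68  1.5   0.    0.97 -1.5 ]
[0.0031, -0.0008, -0.0005] [-0.006, -0.001, 0.0]
```

Call:
{"method": "drive_tool", "body": {"moves": [[0.002, 0, 0, 0, 0, 0, 0.0], [0.002, 0, 0, 0, 0, 0, 0.0], [0.002, 0, 0, 0, 0, 0, 0.0], [0.002, 0, 0, 0, 0, 0, 0.0], [0.002, 0, 0, 0, 0, 0, 0.0]], "newtons": 35}}

```text
time: 12.8
tcp_pos: [0.6352, -0.103, 0.0783]
eef_rot: [-1.524, 1.568, -1.821]
force: [-4.3, -12.5, 1.2]
gripper_width: 0.142
```

```bash
python3 - <<'E'
from h import *
st()
P=np.array([.5291,-.07]);s=env.get_state();v=np.array(s["tcp_pos"][:2])-P;print("r",np.hypot(*v),"ang",np.arctan2(v[1],v[0]))
r=.11;a0=np.deg2rad(-35)+.3208
rows([(P[0]+r*np.cos(a0-t),P[1]+r*np.sin(a0-t),.0765,1.28-t) for t in (0.05,.15,.25,.35,.45)])
E
```

```text
t 12.8 p [ 0.6352 -0.103   0.0783] x [-0.001 -0.003 -1.   ] jawyaw 1.274 w 0.142 F [ -4.3 -12.5   1.2] q [-0.23  0.68  1.5  -0.    0.97 -1.5 ]
r 0.11114761200996706 ang -0.30122057126697493
[0.0018, -0.0043, -0.0012] [0.044, 0.0, 0.003]
[0.0018, -0.0152, -0.0023] [0.144, 0.0, 0.003]
[0.0018, -0.026, -0.0044] [0.244, 0.001, 0.003]
[0.0019, -0.0365, -0.0076] [0.344, 0.001, 0.003]
[0.0019, -0.0467, -0.0118] [0.444, 0.001, 0.003]
```

Post gripped (13 mm). Now I swing along the arc.

Call:
{"method": "drive_tool", "body": {"moves": [[0, -0.006, -0.001, 0.05, 0, 0, 0.0], [0, -0.017, -0.002, 0.15, 0, 0, 0.0], [0, -0.028, -0.0045, 0.25, 0, 0, 0.0], [0, -0.0385, -0.0075, 0.35, 0, 0, 0.0], [0, -0.0485, -0.012, 0.45, 0, 0, 0.0]]}}

```text
time: 13.42
tcp_pos: [0.6118, -0.145, 0.0785]
eef_rot: [0.376, 1.565, -0.374]
force: [11.2, -5.2, -7.5]
gripper_width: 0.144
```

```bash
cat >> h.py <<'E'
def arc(ts):
    st()
    P=np.array([.5291,-.07]);s=env.get_state();v=np.array(s["tcp_pos"][:2])-P;a=np.arctan2(v[1],v[0]);print("r",np.hypot(*v),"ang",a,"swing",-.301-a)
    r=.1105;a0=-.301
    rows([(P[0]+r*np.cos(a0-t),P[1]+r*np.sin(a0-t),.0765,1.28-t) for t in ts])
E
python3 - <<'E'
from h import *
arc((.5,.6,.7,.8,.9))
E
```

```text
t 13.43 p [ 0.6118 -0.145   0.0785] x [ 0.005 -0.002 -1.   ] jawyaw 0.821 w 0.144 F [11.2 -5.2 -7.5] q [-0.31  0.65  1.55 -0.    0.94 -1.13]
r 0.11164877178235709 ang -0.7363729582966393 swing 0.4353729582966393
[0.002, -0.0072, -0.0013] [0.041, 0.005, -0.002]
[0.0019, -0.0181, -0.0024] [0.141, 0.005, -0.002]
[0.0019, -0.029, -0.0046] [0.241, 0.005, -0.003]
[0.0019, -0.0395, -0.0079] [0.341, 0.005, -0.003]
[0.0018, -0.0497, -0.0122] [0.441, 0.005, -0.003]
```

Call:
{"method": "drive_tool", "body": {"moves": [[0, -0.007, 0.0005, 0.04, 0, 0, 0.0], [0, -0.018, -0.001, 0.14, 0, 0, 0.0], [0, -0.029, -0.003, 0.24, 0, 0, 0.0], [0, -0.0395, -0.0065, 0.34, 0, 0, 0.0], [0, -0.0495, -0.011, 0.44, 0, 0, 0.0]]}}

```text
time: 14.05
tcp_pos: [0.5701, -0.1743, 0.0785]
eef_rot: [0.695, 1.565, -0.495]
force: [10.1, -8.4, -8.3]
gripper_width: 0.143
```

```bash
python3 - <<'E'
from h import *
arc((.95,1.0,1.05,1.1,1.15,1.18))
E
```

```text
t 14.05 p [ 0.5701 -0.1743  0.0785] x [ 0.005 -0.003 -1.   ] jawyaw 0.38 w 0.143 F [10.1 -8.4 -8.3] q [-0.37  0.6   1.64 -0.    0.89 -0.75]
r 0.11201518615828547 ang -1.196479482306914 swing 0.8954794823069141
[0.0019, -0.006, -0.0017] [0.05, 0.004, -0.004]
[0.0019, -0.0115, -0.0022] [0.1, 0.004, -0.004]
[0.0019, -0.017, -0.0029] [0.15, 0.004, -0.004]
[0.0019, -0.0224, -0.004] [0.2, 0.004, -0.004]
[0.0018, -0.0278, -0.0053] [0.25, 0.004, -0.004]
[0.0018, -0.031, -0.0062] [0.28, 0.004, -0.004]
```

Call:
{"method": "drive_tool", "body": {"moves": [[0, -0.006, 0, 0.05, 0, 0, 0.0], [0, -0.0115, -0.0005, 0.1, 0, 0, 0.0], [0, -0.017, -0.0015, 0.15, 0, 0, 0.0], [0, -0.0225, -0.0025, 0.2, 0, 0, 0.0], [0, -0.0265, -0.0035, 0.24, 0, 0, 0.0]]}}

```text
time: 14.68
tcp_pos: [0.5441, -0.1811, 0.0785]
eef_rot: [0.838, 1.565, -0.591]
force: [9.2, -9.6, -8.9]
gripper_width: 0.142
```

```bash
python3 - <<'E'
from h import *
arc((1.15,1.18))
E
```

```text
t 14.68 p [ 0.5441 -0.1811  0.0785] x [ 0.005 -0.003 -1.   ] jawyaw 0.142 w 0.142 F [ 9.2 -9.6 -8.9] q [-0.4   0.57  1.7  -0.    0.86 -0.54]
r 0.112086769927947 ang -1.436592606273124 swing 1.135592606273124
[0.002, -0.0016, -0.0016] [0.012, 0.004, -0.004]
[0.002, -0.0049, -0.0017] [0.042, 0.004, -0.004]
```

Nearly there. I press on by about a further 3 mm and see whether the force rises.

Call:
{"method": "drive_tool", "body": {"moves": [[0, -0.001, 0, 0.01, 0, 0, 0.0], [0, -0.002, 0, 0.01, 0, 0, 0.0], [0, -0.003, 0, 0.01, 0, 0, 0.0], [0, -0.003, 0, 0.01, 0, 0, 0.0]]}}

```text
time: 15.18
tcp_pos: [0.5426, -0.1812, 0.0785]
eef_rot: [1.042, 1.562, -0.395]
force: [17.2, -7.3, -13.7]
gripper_width: 0.143
```

```bash
python3 - <<'E'
from h import *
arc((1.15,1.18))
i=env.camera("side")["color"]; z=i[120:260,250:430]
cv2.imwrite(f"pics/side7.png",cv2.resize(z,None,fx=4,fy=4,interpolation=cv2.INTER_CUBIC))
i=env.camera("top")["color"]; z=i[150:270,300:460]
cv2.imwrite(f"pics/top7.png",cv2.resize(z,None,fx=5,fy=5,interpolation=cv2.INTER_CUBIC))
E
```

```text
t 15.18 p [ 0.5426 -0.1812  0.0785] x [ 0.008 -0.003 -1.   ] jawyaw 0.133 w 0.143 F [ 17.2  -7.3 -13.7] q [-0.4   0.56  1.71  0.    0.86 -0.54]
r 0.11206653971472737 ang -1.4498313640974168 swing 1.1488313640974168
[0.002, -0.0001, -0.0016] [0.003, 0.004, -0.007]
[0.002, -0.0034, -0.0017] [0.033, 0.004, -0.007]
```

View pics/side7.png

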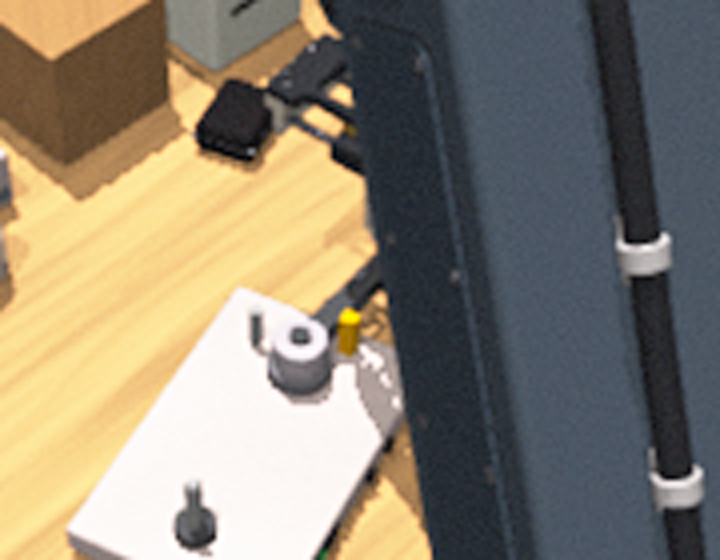

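View pics/top7.png

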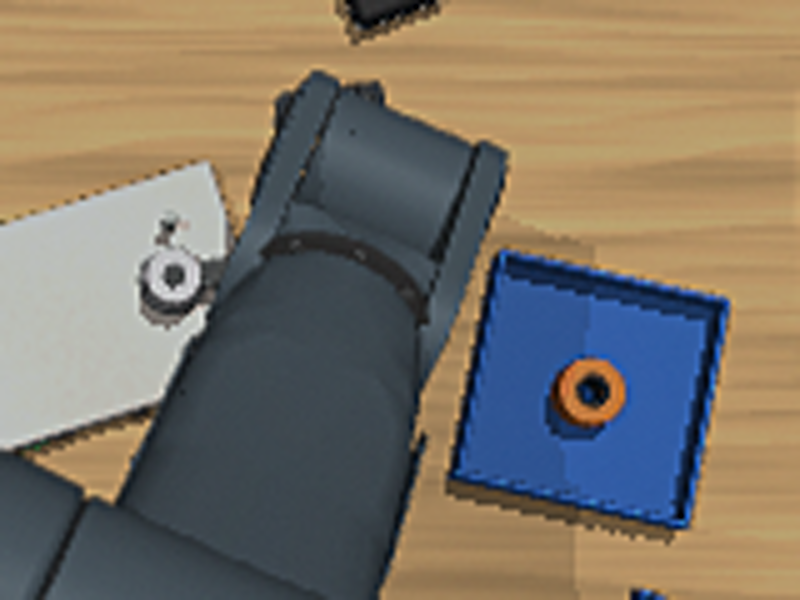

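The side view shows the arm plate up against the yellow block at (348,320). The top view shows the coil flat at (590,392). The force rose from 9 to 17 N for only 1.5 mm of motion, so the arm is on the stop. I hold, check and hand in.

Call:
{"method": "drive_tool", "body": {"moves": [[0, 0, 0, 0, 0, 0, 0.0], [0, 0, 0, 0, 0, 0, 0.0], [0, 0, 0, 0, 0, 0, 0.0], [0, 0, 0, 0, 0, 0, 0.0]]}}

```text
time: 15.78
tcp_pos: [0.5427, -0.1813, 0.0785]
eef_rot: [1.034, 1.562, -0.403]
force: [16.9, -8.4, -13.7]
gripper_width: 0.148
```

```bash
python3 - <<'E'
from h import *
arc((1.15,))
print(env.sign_off())
E
```

```text
t 15.78 p [ 0.5427 -0.1813  0.0785] x [ 0.008 -0.003 -1.   ] jawyaw 0.133 w 0.148 F [ 16.9  -8.4 -13.7] q [-0.4   0.56  1.71  0.    0.86 -0.54]
r 0.11209859427700451 ang -1.4493479817335264 swing 1.1483479817335265
[0.002, -0.0002, -0.0016] [0.003, 0.004, -0.007]
the job is handed in; nothing more can be done
None
```

I lifted the coil straight up off the spindle and set it down flat near the centre of the large blue tray. Then I gripped the tension arm's red post, swung it clockwise to the yellow stop and handed in at about 15.8 s with the gripper still holding it.

- **Arm at the stop:** the swing worked out from the tool position was 1.148 rad, against 1.15 at the stop. It stayed steady over the last half second, and the force rose sharply at the end. The side view shows the arm plate up against the yellow block.
- **Grip:** the fingers read about 13–14 mm on the 14 mm post. The wrist force was about 23 N, part of it sideways and downward because my estimate of the pivot was about 2 mm off.
- **Coil:** the top view shows it standing flat near the tray's centre, well clear of the gripper.
- **Not seen directly:** both cameras were blocked at the moment of release and while the fingers closed on the post. Those two steps rest on force and finger-opening readings, plus the later picture of the coil.
- **Loose things:** the pictures showed no sign that any of the other loose things had moved, but I did not measure their positions again.

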